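# Swing the cover board over the scrap hole

### The job

In this dishwashing area, close off the open scrap hole: push the white cover board round on its pivot pin until it lies over the open scrap hole and hides it completely, leaving the other hole, the one with the slotted strainer, clear. Keep the board flat on the deck and on its pin, and leave it lying there.

Things in the scene. Friction and masses are not known exactly. Their poses are not given: they have to be found in the camera images.
- cover: Loose white plastic board, 280 x 130 x 15 mm, 0.5 kg, flat on a fixed metal deck whose top is 20 mm above the table. Its end hole sits over a fixed headed pin, so pushing a long edge swings it; it stops when the push stops. Origin: centre of the pin hole, underside. x: along the board to its free end (235 mm ahead, 45 mm behind), y: across (65 mm to each long edge), z: up.
- cover_mid (a point): Point on the cover board's top face, on its centre line, 170 mm from the pin hole towards the free end: what belongs over the centre of the scrap hole. The smaller white board lying on the table beside the deck has no pin and is not part of the job.
- pivot (a point): Centre of the top of the fixed pin's head: 28 mm wide, 45 mm above the table, 10 mm above the board's top; the shank is 16 mm thick in the board's 18 mm hole. Deck and pin do not move.
- scrap_hole (a point): Centre of the open scrap hole at deck-top level: round, 90 mm wide, 20 mm deep, black bottom, 170 mm from the pin's axis. A like hole with a slotted steel strainer 5 mm below the deck's top lies 130 degrees round the pin on the other side; the sides vary. The board starts between them, 45 to 85 degrees from the scrap hole. Nothing else stands on the deck.

How it is judged:
By the outcome, as a careful person would: the job done as asked, in the order asked, and still so for the second after the job is handed in, with the robot touching nothing.
It also fails if it takes over 38 s, if anything falls off the work surface, if the arm or the gripper's body presses on something with over 40 N, if the wrist force passes 120 N, or if a joint passes its speed limit or range.

### The arm

A 6-joint arm with a two-finger parallel gripper is mounted at the origin on the work surface. World frame = base frame: x ahead of the robot, y to its left, z up, the work surface at z = 0. Lengths are in m, angles in rad, forces in N, time in s.
With the tool pointing down it reaches from about 0.275 to 0.875 m from the base axis. Payload 12.5 kg.
Tool frame: the origin (TCP) lies on the centre line of the jaws, within the pads' length; the fingertips stand r.finger_overhang ahead of it and the grasp point (between the pads) lies 3 mm ahead of it (r.finger_overhang is the distance from the TCP to the fingertips, in m); z points along the fingers, y is the direction in which the jaws open and shut (so a half turn about z gives the same grasp; the last joint's range is limited). The gripper opens to 85 mm and grips with 20 to 120 N. Pads are 22 mm wide; open, the fingers measure 114 mm over their backs; the gripper's body (76 mm by 85 mm) begins 54 mm behind the grasp point. The pads swing forward as they close: fully open they stand 13 mm farther back than shut.
Start: joints at [1.191, 0.351, 1.652, -0, 1.139, -0.085], TCP at [0.16, 0.526, 0.253] pointing down, gripper open.
Joint ranges: [-2.75, 2.75], [-0.79, 2.1], [0.01, 2.65], [-1.57, 4.71], [0.07, 3.14], [-2.87, 2.87]. Speed limits (rad/s): [2.22, 2.22, 2.79, 3.14, 3.14, 3.14].

### API

Orientations are given as a unit quaternion [x, y, z, w].
In Python, from cell import r, optics gives the robot as it stands. The module is installed in compiled form; this text tells all that it offers. Calls block until the motion is done:
- r.move_to(position, orientation): joint-space move of the TCP to a pose.
- r.move_linear(position, rot=None, vel=0.15): straight line of the TCP; rot=None keeps the orientation; vel is the mean speed in m/s.
- r.set_joints(angles): joint-space move.
- r.set_gripper(opening, squeeze=None): opening from 0.0 (shut) to 1.0 (fully open); squeeze is the grip in N (None keeps the last); returns when the fingers have stopped.
- r.sleep(seconds).
- r.inverse_kinematics(position, orientation): joint angles nearest the present ones, or None.
- optics.get_image(name): name is "scene" or "top" or "wrist"; returns a dict with "pixels" (480x640x3 uint8, red, green, blue), "depth" (480x640 float32, m along the optical axis (not along the pixel's ray), 0 where there is no reading), "fx", "fy", "cx", "cy" (pixels), "camera_from_world" (4x4, takes a point from world to camera coordinates); the wrist camera has in their place "mount" (4x4, takes a point from camera to tool coordinates, whose origin is the TCP and whose axes are the flange's). Camera axes: x right, y down, z forward; pixel columns grow to the right and rows downward; lengths in m; the calibration is good to about 2 mm. The wrist camera is an equidistant fisheye: a pixel r from the principal point sees the ray r / f radians off the axis. A picture is of the moment at which its call begins: read the wrist's pose just before it.
A pose or a line that the arm cannot do raises r.PlanningError and nothing moves.
- r.hand_in(): hands the job in, once; it reports no verdict.
Readings, each from a call of its own:
- r.current_t(): time.
- r.current_q(): joint angles.
- r.current_qvel(): joint speeds.
- r.current_effort(): joint torques, N m.
- r.current_tool_pos(): TCP position.
- r.current_ee_rot(): TCP orientation.
- r.current_contact_force(): force on the tool from outside, world axes, zero at the start.
- r.current_torque(): the same for the moment, N m.
- r.current_opening(): opening from 0.0 (shut) to 1.0 (fully open).
Only numpy, scipy, OpenCV 4.12 (cv2) and the standard library are available. Lean on these libraries where they do the work, as an engineer would, in place of code of your own. Each camera call takes 0.05 s, during which the arm holds its last target.

## Working session

There is one attempt and no reset: what is moved stays moved. The work goes in short steps, each a Python script; the robot and the scene stay as the last script left them, time stands still between calls to the robot, and variables do not carry over. Pictures are saved under pics/ and viewed, and the job is handed in when it is done.

```bash
mkdir -p pics; python3 - <<'E'
from cell import r, optics
import cv2,numpy as np
for n in ("scene","top","wrist"):
    d=optics.get_image(n); cv2.imwrite(f"pics/{n}0.png",d["pixels"][:,:,::-1]); np.save(f"pics/{n}0.npy",d,allow_pickle=True)
    print(n,d["fx"],d["cx"],d["cy"],d.get("camera_from_world",d.get("mount")))
print(r.current_t(),r.finger_overhang,r.current_ee_rot(),r.current_tool_pos())
E
```

```text
scene 599.8209179243051 321.8898006354436 242.68310283177345 [[-0.55116999  0.83401824 -0.02500452  0.30030868]
 [ 0.51649853  0.31749132 -0.79525375 -0.26111587]
 [-0.65531741 -0.4512348  -0.60576088  1.21690373]
 [ 0.          0.          0.          1.        ]]
top 446.3994715696848 314.91380821418574 241.39521878687012 [[-5.62338118e-03 -9.99983698e-01  9.90589698e-04  2.18936865e-02]
 [-9.93708996e-01  5.47728741e-03 -1.11858975e-01  5.93378645e-01]
 [ 1.11851726e-01 -1.61338355e-03 -9.93723598e-01  7.15042911e-01]
 [ 0.00000000e+00  0.00000000e+00  0.00000000e+00  1.00000000e+00]]
wrist 371.64829954431775 316.8661628735868 234.5814885004685 [[ 9.34553808e-04 -9.50020616e-01 -3.12185770e-01  7.95487043e-02]
 [ 9.99999415e-01  7.17589858e-04  8.09864270e-04 -9.67310324e-04]
 [-5.45366410e-04 -3.12186344e-01  9.50020731e-01 -1.20468301e-01]
 [ 0.00000000e+00  0.00000000e+00  0.00000000e+00  1.00000000e+00]]
0.15 0.022 [ 1.46841439e-01  9.89159943e-01 -4.34336368e-04 -1.04727662e-04] [0.1596793  0.5260728  0.25288161]
```

View pics/top0.png

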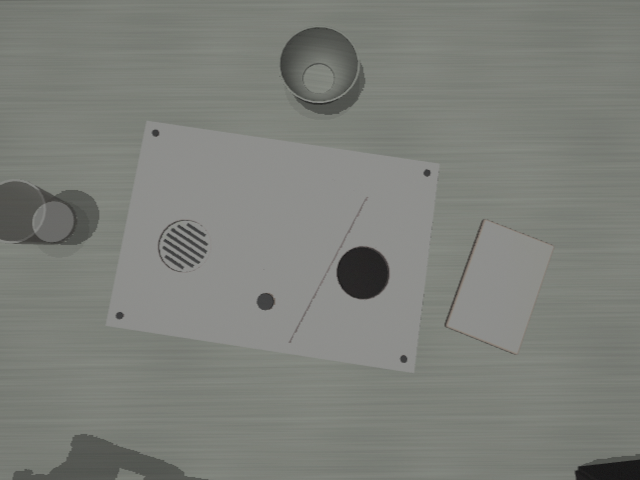

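View pics/scene0.png

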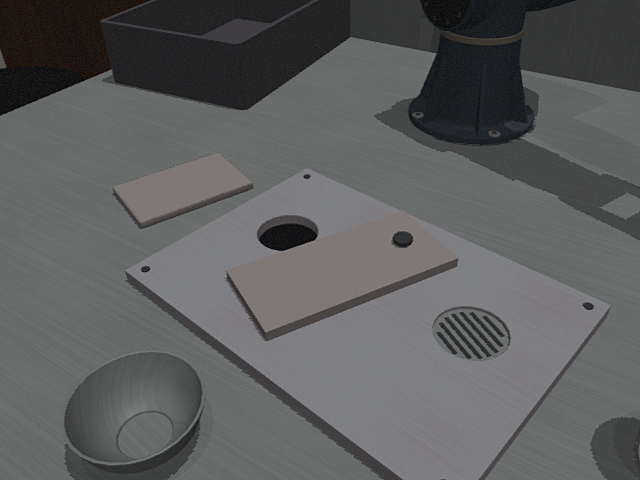

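View pics/wrist0.png

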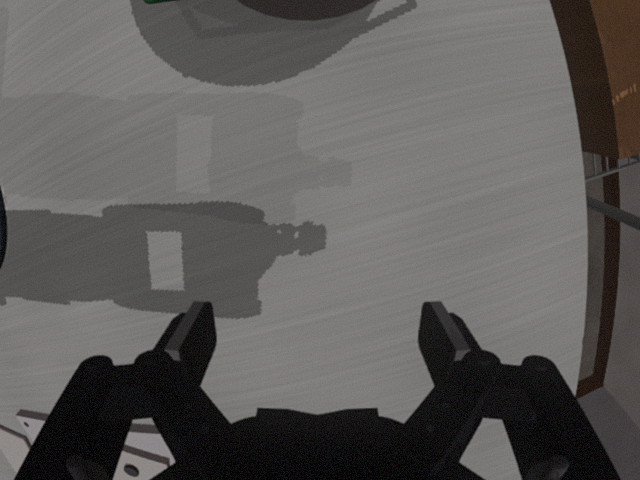

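Top: pin at (265,301), open hole at (363,272), strainer at (183,246); one board edge is visible from (367,197) to (290,342). The scene view agrees: pin (402,239), hole (288,234), strainer (472,333). Next I measure from both views.

```bash
cat > h.py <<'E'
import numpy as np,cv2
def load(n): return np.load(f"pics/{n}.npy",allow_pickle=True).item()
def ray(d,u,v):
    M=d["camera_from_world"];R=M[:3,:3];c=-R.T@M[:3,3]
    return c,R.T@np.array([(u-d["cx"])/d["fx"],(v-d["cy"])/d["fy"],1])
def onz(d,u,v,z):
    c,k=ray(d,u,v); return c+k*(z-c[2])/k[2]
def tri(d1,p1,d2,p2):
    c1,k1=ray(d1,*p1);c2,k2=ray(d2,*p2)
    s=np.linalg.lstsq(np.c_[k1,-k2],c2-c1,rcond=None)[0]
    a,b=c1+k1*s[0],c2+k2*s[1]; return (a+b)/2,np.linalg.norm(a-b)
def blob(d,u,v,w,th):
    g=cv2.cvtColor(d["pixels"],cv2.COLOR_RGB2GRAY)
    m=(g<th).astype(np.uint8); n,l,st,ce=cv2.connectedComponentsWithStats(m)
    k=l[v,u]; cs,_=cv2.findContours((l==k).astype(np.uint8),cv2.RETR_EXTERNAL,cv2.CHAIN_APPROX_NONE)
    return cv2.fitEllipse(max(cs,key=len)),st[k]
def cloud(d):
    v,u=np.mgrid[:480,:640];z=d["depth"].astype(float)
    P=np.stack([(u-d["cx"])/d["fx"]*z,(v-d["cy"])/d["fy"]*z,z],-1)
    M=d["camera_from_world"];return (P-M[:3,3])@M[:3,:3]
E
python3 - <<'E'
from h import *
np.set_printoptions(precision=4,suppress=True)
t,s=load("top0"),load("scene0")
(pt,st),(ps,ss)=blob(t,265,301,0,90),blob(s,402,239,0,80)
print(pt,st,ps,ss)
P,e=tri(t,pt[0],s,ps[0]);print("pin",P,e)
ht,_=blob(t,363,272,0,90);print("hole ell",ht)
H=onz(t,*ht[0],.02);print("hole",H,np.linalg.norm((H-P)[:2]), "dia",ht[1][0]/t["fx"]*(.71-.02+.05))
S=onz(t,183,246,.02);print("strainer",S,np.linalg.norm((S-P)[:2]))
# z checks
a,b=np.arctan2(*(H-P)[1::-1]),np.arctan2(*(S-P)[1::-1]);print(np.degrees([a,b]))
for n,d in(("top",t),("scene",s)):
    C=cloud(d);ok=(d["depth"]>0)
    dd=np.linalg.norm(C[...,:2]-P[:2],axis=-1)
    m=ok&(dd<.25)
    print(n,np.histogram(C[...,2][m],bins=np.arange(-.005,.06,.005)))
    mb=m&(C[...,2]>.029)&(C[...,2]<.042)
    Q=C[mb][:,:2].astype(np.float32)
    rc=cv2.minAreaRect(Q);print(len(Q),rc,cv2.boxPoints(rc))
    cx,cy=Q.mean(0);print("mean",cx,cy,np.degrees(np.arctan2(cy-P[1],cx-P[0])),np.hypot(cy-P[1],cx-P[0]))
# edge visible in top
A,B=onz(t,367,197,.035),onz(t,290,342,.035);print(A,B,np.degrees(np.arctan2(*(A-B)[1::-1])))
# scene corners of board top
for p in((227,275),(266,333),(457,262),(404,213)):print(onz(s,*p,.035))
E
```

```text
((265.1365661621094, 301.1148986816406), (15.90989875793457, 16.220897674560547), 9.700651168823242) [257 293  17  17 225] ((401.95196533203125, 239.33859252929688), (15.734867095947266, 20.454153060913086), 82.01760864257812) [392 231  21  17 277]
pin [0.495  0.1004 0.039 ] 0.0006659586872900494
hole ell ((362.6238098144531, 272.4276123046875), (51.27742385864258, 51.96864700317383), 147.6406707763672)
hole [ 0.5417 -0.0619  0.02  ] 0.16891551439894426 dia 0.08500299859667752
strainer [0.5883 0.2434 0.02  ] 0.1707212577771757
[-73.9586  56.8558]
top (array([16144,  6515,    61,  1404, 24127,  6907,    13, 10062,  2640,
         191,    36,     0]), array([-0.005,  0.   ,  0.005,  0.01 ,  0.015,  0.02 ,  0.025,  0.03 ,
        0.035,  0.04 ,  0.045,  0.05 ,  0.055]))
12733 ((0.5783993601799011, 0.05637851357460022), (0.130490243434906, 0.28114745020866394), 61.48213195800781) [[ 0.4237  0.0662]
 [ 0.6708 -0.0681]
 [ 0.7331  0.0466]
 [ 0.486   0.1808]]
mean 0.57702863 0.056503695 -28.16087999987435 0.09305546641869122
scene (array([10943,  1336,   169,  3219, 33679,  1237,   657, 13202,   302,
         209,     3,     0]), array([-0.005,  0.   ,  0.005,  0.01 ,  0.015,  0.02 ,  0.025,  0.03 ,
        0.035,  0.04 ,  0.045,  0.05 ,  0.055]))
13691 ((0.5765417218208313, 0.05416391044855118), (0.13444720208644867, 0.2824150323867798), 61.641780853271484) [[ 0.4203  0.0621]
 [ 0.6689 -0.0721]
 [ 0.7327  0.0462]
 [ 0.4842  0.1804]]
mean 0.58953965 0.05399429 -26.152126956560252 0.10533454140770236
[ 0.6684 -0.0699  0.035 ] [0.4284 0.0602 0.035 ] -28.4622266255274
[ 0.6771 -0.0593  0.035 ]
[0.7326 0.0476 0.035 ]
[0.4967 0.182  0.035 ]
[0.4315 0.0708 0.035 ]
```

Pin, hole and strainer measurements agree with the given 170 mm, about 130° and 35 mm. The pin's triangulated height is 39 mm against 45 mm, and z is weakly determined there. The board lies at −28.5° and the hole at −74°, so it needs about −45.5°, pushed on its left long edge. I'll check obstacle heights, then go.

```bash
cat >> h.py <<'E'
from scipy.spatial.transform import Rotation as Ro
PIN=np.array([.4945,.1005])
def q(ang): # tool down, x axis at ang (deg)
    a=np.radians(ang);x=np.array([np.cos(a),np.sin(a),0]);z=np.array([0,0,-1.])
    return Ro.from_matrix(np.c_[x,np.cross(z,x),z]).as_quat()
def pose(board,gap,z,along=.185):
    a=np.radians(board);u=np.array([np.cos(a),np.sin(a)]);n=np.array([-u[1],u[0]])
    return np.r_[PIN+along*u+(.065+.011+gap)*n,z],q(board+90)
E
python3 - <<'E'
from h import *
t=load("top0");C=cloud(t);ok=t["depth"]>0
for n,sl in(("glass",np.s_[150:260,0:110]),("bowl",np.s_[15:120,270:370])):
    c=C[sl][ok[sl]];c=c[c[:,2]>.03];print(n,c.min(0),c.max(0))
from cell import r
for b,g in((-28.5,.025),(-51,0),(-74,0)):
    for z in(.2,.048):
        p,o=pose(b,g,z);print(b,p,r.inverse_kinematics(p,o))
E
```

```text
glass [0.58493932 0.4260668  0.03000107] [0.68398657 0.52124056 0.11288427]
bowl [ 0.8249988  -0.05804731  0.03003401] [0.96581931 0.07963651 0.0627706 ]
-28.5 [0.7052742  0.10098616 0.2       ] [ 7.69078224e-02  6.99603222e-01  1.22189545e+00 -4.44089210e-16
  1.22009398e+00  5.74326659e-01]
-28.5 [0.7052742  0.10098616 0.048     ] [ 7.69078224e-02  8.71866709e-01  1.30051637e+00 -4.44089210e-16
  9.69209575e-01  5.74326659e-01]
-51 [0.66998737 0.00455635 0.2       ] [-6.26579847e-02  6.20484763e-01  1.36142194e+00 -4.44089210e-16
  1.15968595e+00  8.27459934e-01]
-51 [0.66998737 0.00455635 0.048     ] [-6.26579847e-02  8.06415542e-01  1.43843522e+00 -4.44089210e-16
  8.96741893e-01  8.27459934e-01]
-74 [ 0.6185488  -0.05638497  0.2       ] [-1.65841299e-01  5.33806353e-01  1.50899372e+00 -4.44089210e-16
  1.09879258e+00  1.12570235e+00]
-74 [ 0.6185488  -0.05638497  0.048     ] [-1.65841299e-01  7.36688802e-01  1.58595695e+00 -4.44089210e-16
  8.18946901e-01  1.12570235e+00]
```

```bash
python3 - <<'E'
from h import *
from cell import r,optics
r.set_gripper(0.0,squeeze=20)
p,o=pose(-28.5,.025,.22);r.move_to(p,o)
p,o=pose(-28.5,.025,.05);r.move_linear(p,vel=.15)
print(r.current_t(),r.current_tool_pos(),r.current_contact_force())
d=optics.get_image("scene");cv2.imwrite("pics/s1.png",d["pixels"][:,:,::-1])
E
```

```text
4.6583 [0.70585693 0.10104879 0.05114554] [ 0.62154298  0.22194777 -0.33459227]
```

View pics/s1.png

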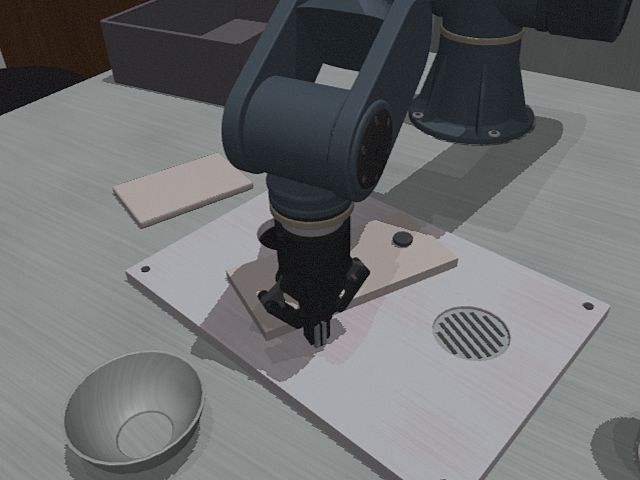

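The fingertips stand at (318,345), just clear of the board's left edge and near deck level. Now I lower to tip height of about 24 mm and sweep, stopping a little short.

```bash
python3 - <<'E'
from h import *
from cell import r,optics
p,o=pose(-28.5,.025,.0455);r.move_linear(p,vel=.1)
print(r.current_contact_force())
p,o=pose(-28.5,.003,.0455);r.move_linear(p,rot=o,vel=.08)
for b in (-36,-44,-52,-60,-66,-71):
    p,o=pose(b,0,.0455);r.move_linear(p,rot=o,vel=.08)
    print(b,round(r.current_t(),2),r.current_tool_pos().round(4) if hasattr(r.current_tool_pos(),'round') else r.current_tool_pos(),np.round(r.current_contact_force(),1))
for n in("scene","top"):
    d=optics.get_image(n);cv2.imwrite(f"pics/{n}2.png",d["pixels"][:,:,::-1]);np.save(f"pics/{n}2.npy",d,allow_pickle=True)
E
```

```text
[ 0.8207098  -0.52628102  0.43413825]
-36 5.9 [0.6889 0.0534 0.0455] [-0.1 -0.4 -0.1]
-44 6.4 [0.6804 0.027  0.0455] [-0.5 -1.  -0.2]
-52 6.9 [0.6684 0.0018 0.0455] [-0.1 -0.6  0.3]
-60 7.4 [ 0.653  -0.0214  0.0455] [ 0.2  0.2 -0.2]
-66 7.81 [ 0.6394 -0.0373  0.0455] [0.1 0.3 0.2]
-71 8.18 [ 0.6268 -0.0494  0.0455] [ 0.  -0.2 -0.6]
```

View pics/scene2.png

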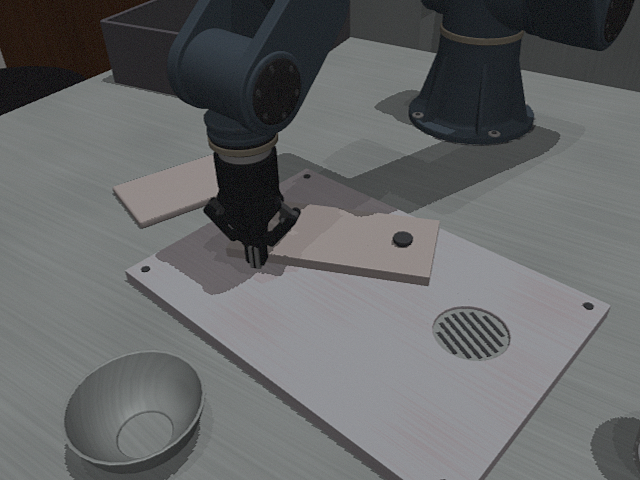

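View pics/top2.png

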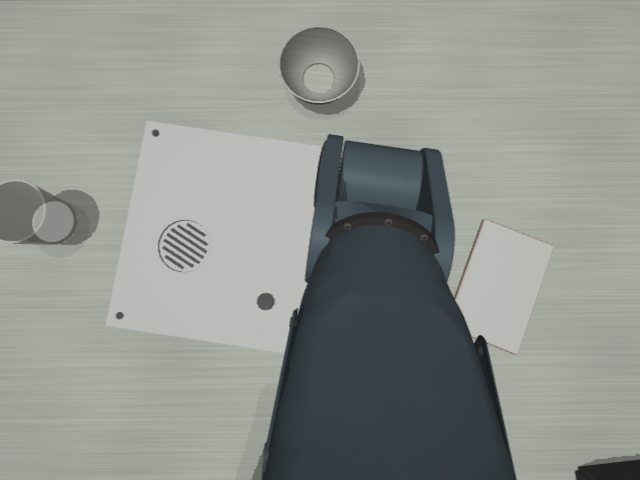

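The board has followed flat on its pin and the strainer is clear. I'll finish to −74°, back off and look.

```bash
python3 - <<'E'
from h import *
from cell import r,optics
p,o=pose(-74,0,.0455);r.move_linear(p,rot=o,vel=.06)
p,o=pose(-74,.03,.0455);r.move_linear(p,vel=.12)
p,o=pose(-74,.03,.2);r.move_linear(p,vel=.2)
c=r.current_q();c=np.array(c);c[0]+=1.2;r.set_joints(c)
print(r.current_t())
for n in("scene","top"):
    d=optics.get_image(n);cv2.imwrite(f"pics/{n}3.png",d["pixels"][:,:,::-1]);np.save(f"pics/{n}3.npy",d,allow_pickle=True)
    C=cloud(d);dd=np.linalg.norm(C[...,:2]-PIN,axis=-1)
    m=(d["depth"]>0)&(dd<.25)&(C[...,2]>.029)&(C[...,2]<.042)
    Q=C[m][:,:2].astype(np.float32);rc=cv2.minAreaRect(Q)
    print(n,len(Q),rc,cv2.boxPoints(rc), C[m][:,2].mean(),C[m][:,2].std())
E
```

```text
12.5167
scene 11046 ((0.5205217003822327, 0.007250383496284485), (0.13574004173278809, 0.2816165089607239), 15.893256187438965) [[ 0.4166863   0.12409011]
 [ 0.4938059  -0.14676121]
 [ 0.6243571  -0.10958934]
 [ 0.5472375   0.16126198]] 0.03311689647089432 0.0011475707038381194
top 13060 ((0.5218919515609741, 0.009916335344314575), (0.13031885027885437, 0.28077447414398193), 16.09318733215332) [[ 0.42037058  0.12673987]
 [ 0.49820137 -0.14303164]
 [ 0.6234133  -0.1069072 ]
 [ 0.54558253  0.16286431]] 0.03387781815384934 0.0012986477418050813
```

View pics/scene3.png

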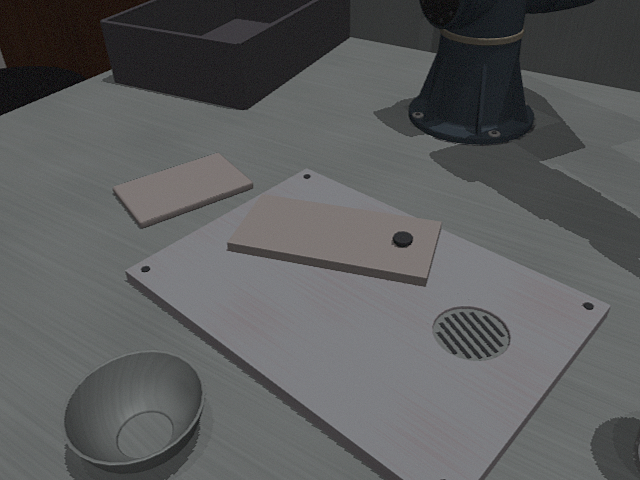

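View pics/top3.png

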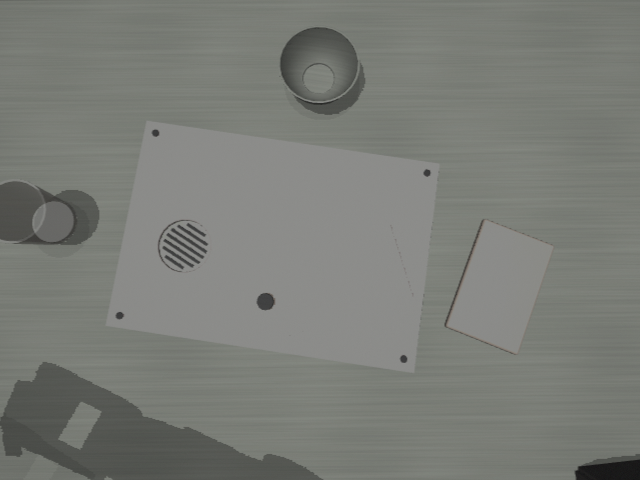

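Both views put the board at −74°, matching the hole. The hole is hidden, the strainer is clear, and the arm is away from everything.

```bash
python3 -c "
from cell import r
r.hand_in();print(r.current_t())"
```

```text
the job is handed in; nothing more can be done
the job is handed in; nothing more can be done
```

The scrap hole is now covered, and I have handed the job in. I pushed the board's left long edge with the shut fingertips, swinging it about 45.5° clockwise on its pin, then lifted away. The robot clock read about 12.5 s at the last look, against the 38 s limit.

- **Position:** after retreating, the depth images gave the board's angle as −74.1° (scene) and −73.9° (top). I had measured the hole at −74.0°, and the board covers it fully within about ±6.7°. Neither picture shows any of the hole.
- **Board and strainer:** the board's top face reads 33–34 mm against the nominal 35 mm, with about 1 mm of scatter. It is therefore flat on the deck, still on its pin, and the strainer is clear.
- **Forces:** the wrist force stayed around 1 N at the readings between pushes.
- **Disagreements:** the pin head's height triangulated to 39 mm instead of 45 mm. The hole's diameter came out at about 85 mm instead of 90 mm, from a rough estimate. Neither affects the result.

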